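Fit the clamp lever to its splined spindle and close the bottle clamp

TASK

The little bottle clamp has lost its lever: pick the lever up from its cork rest and thread it onto the clamp's splined spindle, with its knob pointing more or less straight away from the clamped bottle, turning it by feel until the splines match so that it slides fully home, pressing only lightly and never forcing it. Then swing the lever round anticlockwise (seen from above) to its stop, so that it lies square across the clamp, gently, and let go. Leave the other things on the bench standing where they are.

Things in the scene. Friction and masses are not known exactly. Their poses are not given: they have to be found in the camera images.
- clamp: Bottle clamp, fixed: dark base plate 270 x 120 x 12 mm, green housing 100 x 90 mm (top at 45 mm), amber bottle (top at 108 mm) 143 mm along +x from the spindle. Origin on the table under the upright spindle's axis; z up; +x from spindle to bottle; -x is the open end, where the swing begins. The swing goes anticlockwise from above to a hard stop with the knob along -y; it also moves the jaw, at no extra load.
- spindle_top (a point): Centre of the spindle's flat top, on its axis, 91 mm above the table; axes as the clamp's. Here the smooth brass nose is 9 mm across; it widens as a cone to 16 mm at 85 mm and is 16 mm down to the rib tops at 83 mm.
- spline_top (a point): On the axis at the square rib tops, 83 mm above the table; axes as the clamp's, not turning. Four steel ribs 6 mm wide every 90 degrees, 26 mm over the ribs, core 16 mm, run down to 59 mm. Start: one rib within 0.62 rad either side of the clamp's -x, angle not measured. The spindle is stiff, 0.25 N m to turn. Fit the lever with its knob on that rib; one rib over is wrong.
- shoulder (a point): On the axis at the plain dark shoulder (31 mm in diameter, from 45 to 59 mm above the table) on which the hub's underside sits when fully home: this point is its upper face, 59 mm up. The hub's centre is then 74 mm above the table. Axes as the clamp's.
- lever_hub (a point): Centre of the lever's hub: aluminium block 40 x 40 mm, 30 mm high, +x towards the knob, z up. Its flat sides facing +y and -y are free for a grasp from above. Arm 14 mm wide, 8 mm thick, centred 3 mm below this point, along +x. Loose, 0.2 to 0.3 kg, mostly in the hub; at the start it lies level on its rest, this point 37 mm above the table.
- lever_bore (a point): Centre of the hub's underside, 15 mm below its centre: mouth of the upright splined through-hole, 17.6 mm between its four lands, 27.5 mm across its grooves, which are 7 mm wide; one groove faces the arm (+x), the rest every 90 degrees. On the spline it has about 0.5 mm play sideways and 2 degrees in turning. Axes as the hub's.
- lever_knob (a point): Middle of the lever's upright red knob: 20 mm in diameter, 34 mm high, 100 mm along +x from the hub's centre; this point is 18 mm higher than the hub's centre (the knob spans 1 to 35 mm above it). Axes as the hub's.
- rest: Rest for the lever, fixed: wooden plate 90 x 90 x 6 mm with a cork block 34 x 34 mm up to 22 mm above the table, on which the hub lies centred. Origin on the table under its centre; +x towards the knob of the lying lever.
- oil_bottle: Bystander: amber dropper bottle, 42 mm in diameter, 121 mm high. Origin at the centre of its underside.
- black_jar: Bystander: black jar, 68 mm in diameter, 75 mm high. Origin at the centre of its underside.
- strip_cup: Bystander: yellow cup of paper scent strips, 60 mm in diameter, about 113 mm high with the strips. Origin at the centre of its underside.
Mind the look-alikes: they are no part of the job. Leave any blue look-alike of the part that bears lever_hub alone.

How it is judged:
By the outcome, as a careful person would: the job done as asked, in the order asked, and still so for the second after the job is handed in, with the robot touching nothing.
It also fails if it takes over 72 s, if anything falls off the work surface, if the arm or the gripper's body presses on something with over 40 N, if the wrist force passes 120 N, or if a joint passes its speed limit or range.

ROBOT

A 6-joint arm with a two-finger parallel gripper is mounted at the origin on the work surface. World frame = base frame: x ahead of the robot, y to its left, z up, the work surface at z = 0. Lengths are in mm, angles in rad, forces in N, time in s.
With the tool pointing down it reaches from about 350 to 975 mm from the base axis. Payload 7.1 kg.
Tool frame: the origin (TCP) lies on the front face of the gripper's body, between the roots of the fingers; the fingertips stand 80 mm ahead of it and the grasp point (between the pads) lies 61 mm ahead of it (ctrl.tcp_to_grasp is the distance from the TCP to the grasp point, in mm); z points along the fingers, y is the direction in which the jaws open and shut (so a half turn about z gives the same grasp; the last joint's range is limited). The gripper opens to 88 mm and grips with 3 to 60 N. Pads are 20 mm wide; open, the fingers measure 115 mm over their backs; the gripper's body (75 mm by 178 mm) begins 61 mm behind the grasp point.
Start: joints at [1.204, 0.423, 1.63, -0, 1.089, -0.019], TCP at [212.987, 587.573, 302.675] pointing down, gripper open.
Joint ranges: [-3, 3], [-0.9, 2.11], [0.09, 2.58], [-1.31, 4.45], [0.11, 2.69], [-2.54, 2.54]. Speed limits (rad/s): [2.39, 2.39, 3.01, 3.14, 3.14, 3.14].

INTERFACE

Orientations are given as a rotation vector (axis times angle).
In Python, from workcell import telemetry, get_image, ctrl gives the robot as it stands.
- The arm moves only by the tool send_rows, never from a script. Its argument "rows" is a list of rows, each a list of 5 numbers: the shift along the tool's x, y, z in m, then the turn about the tool's z in rad, then the opening, from -1 (shut) to 1 (fully open). A call has 1 to 5 rows; each row shifts and turns the commanded pose from where the row before left it, along the tool's axes as they then stand; what a row does not reach is not made up. A row lasts 1/10 s, in which the tool goes at most 50 mm and 8.59 degrees, less where a joint would pass 70% of its speed; a pose out of reach is approached as far as the arm can. A call with a gripper value outside its range is refused whole. The fingers move at their own pace and stop on an object; the grip force is fixed at half the most. Time passes only in rows, so rows that do not move let the fingers close. It gives the time, the measured TCP pose, the force and the opening at its end, in the units of the state.
- telemetry.get_obs(): the state, without advancing time (a new reading comes with each control period).
- get_image(name): name is "scene" or "top"; returns a dict with "color" (400x640x3 uint8, blue, green, red), "z_map" (400x640 float32, mm along the optical axis (not along the pixel's ray), 0 where there is no reading), "camera_matrix" (3x3 intrinsics, pixels), "rvec" (rotation vector, rad) and "tvec" (3), from world to camera coordinates, as OpenCV has them. Camera axes: x right, y down, z forward; pixel columns grow to the right and rows downward; lengths in mm; the calibration is good to about 2 mm. A picture is of the moment at which its call begins.
- ctrl.close_job(): hands the job in, once; it reports no verdict.
The state is a dict: "t": time; "qpos": joint angles; "qvel": joint speeds; "joint_torque": joint torques, N m; "ee_pos": TCP position; "orientation": TCP orientation; "ft_force": force on the tool from outside, world axes, zero at the start; "moment": the same for the moment, N m; "width": finger opening in mm.
Only numpy, scipy, OpenCV 4.12 (cv2) and the standard library are available. Lean on these libraries where they do the work, as an engineer would, in place of code of your own. Each camera call takes 0.05 s, during which the arm holds its last target.

## Working session

There is one attempt and no reset: what is moved stays moved. The work goes in short steps, Python scripts to look and compute and a tool call to move; the robot and the scene stay as the last step left them, time stands still between calls to the robot, and variables do not carry over. Pictures are saved under pics/ and viewed, and the job is handed in when it is done.

Besides the shell and the picture viewer there is one more tool, called after "Emit:" as a command line: name --pt "numbers of a row" for each row, then --argument value for the rest. send_rows: Moves the arm, as the interface text tells. Its arguments: {"type":"object","properties":{"rows":{"type":"array"}},"required":["rows"]}

```bash
mkdir -p pics; ls
python3 - <<'E'
from workcell import telemetry,get_image,ctrl
import cv2,numpy as np
print(telemetry.get_obs())
for n in("scene","top"):
    d=get_image(n); cv2.imwrite(f"pics/{n}0.png",d["color"]); np.savez(f"{n}0.npz",**d)
    print(n,d["camera_matrix"],d["rvec"],d["tvec"])
E
```

```text
pics
{'t': 0.0, 'qpos': array([ 1.20401060e+00,  4.23822843e-01,  1.63065574e+00,  2.72929751e-05,
        1.08857477e+00, -1.90190219e-02]), 'qvel': array([-6.00244038e-04,  4.32729733e-05, -2.03665464e-03,  1.82188672e-03,
        2.93277756e-04, -4.00756696e-04]), 'joint_torque': array([-8.11657610e-04, -5.44624186e+01, -2.73656899e+01,  6.44268561e-02,
        2.28786038e-02, -1.03885163e-04]), 'ee_pos': array([212.83321729, 587.20653233, 301.92629536]), 'orientation': array([-5.43488957e-01, -3.09391511e+00,  2.24441553e-03]), 'ft_force': array([-0.2226449 , -0.76041965,  0.70091262]), 'moment': array([ 0.00403057,  0.01338895, -0.05220977]), 'width': 87.71395303554826}
scene [[456.38872087   0.         324.02477842]
 [  0.         456.38872087 195.79385696]
 [  0.           0.           1.        ]] [ 1.39648732  1.95280694 -1.00689533] [ 210.75933728 -223.1412868  1573.35448381]
top [[492.35153297   0.         309.28322481]
 [  0.         492.35153297 195.25253224]
 [  0.           0.           1.        ]] [ 2.16100837 -2.20633683  0.09603612] [ -30.63423631  540.68540431 1399.1212321 ]
```

View pics/scene0.png

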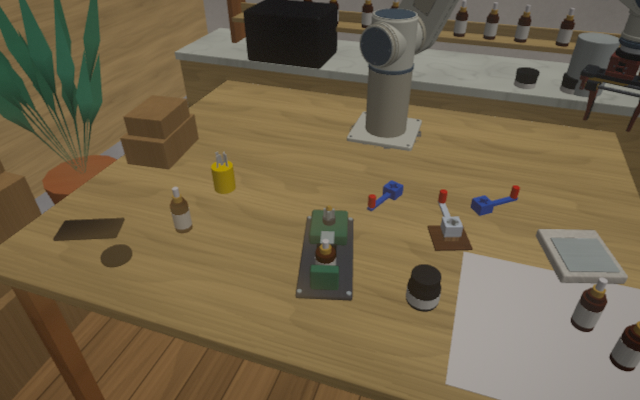

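View pics/top0.png

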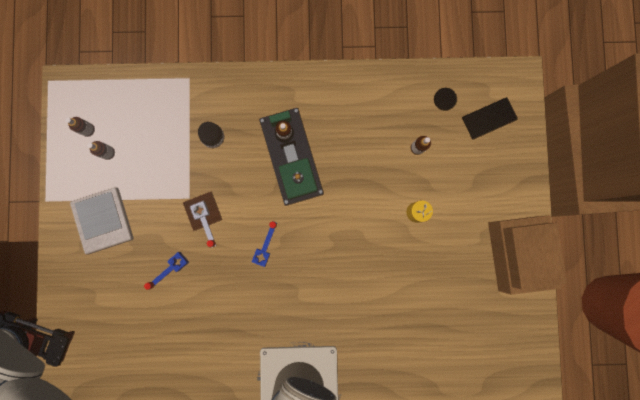

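The lever (grey, red knob) is on its rest at about top (200,211), with the knob at (210,243). The clamp spindle is at (297,177) and the clamped bottle at (284,129). The two blue look-alikes are at (261,258) and (178,262). I'll zoom in and measure next.

```bash
cat > h.py <<'E'
import numpy as np,cv2
def cam(d):
    R=cv2.Rodrigues(d["rvec"])[0]; return d["camera_matrix"],R,np.asarray(d["tvec"]).reshape(3)
def cloud(d):
    K,R,t=cam(d); z=d["z_map"].astype(float); v,u=np.mgrid[:z.shape[0],:z.shape[1]]
    P=np.stack([(u-K[0,2])/K[0,0]*z,(v-K[1,2])/K[1,1]*z,z],-1)
    W=(P-t)@R; W[z==0]=np.nan; return W
def proj(d,X):
    return cv2.projectPoints(np.atleast_2d(np.asarray(X,float)),d["rvec"],d["tvec"],d["camera_matrix"],None)[0][:,0]
def atz(d,uv,z):
    K,R,t=cam(d); r=R.T@np.linalg.solve(K,[uv[0],uv[1],1]); c=-R.T@t
    return c+r*(z-c[2])/r[2]
E
python3 - <<'E'
from h import *
d=dict(np.load("top0.npz")); W=cloud(d)
c=d["color"]
for n,(u0,v0,u1,v1) in dict(lev=(175,185,245,255),cl=(255,100,330,210)).items():
    s=600//(v1-v0); im=cv2.resize(c[v0:v1,u0:u1],None,fx=s,fy=s,interpolation=cv2.INTER_CUBIC); cv2.imwrite(f"pics/z_{n}.png",im)
for p in[(200,211),(210,243),(297,177),(284,129),(209,134),(421,211),(421,146),(190,200)]:
    print(p,W[p[1],p[0]].round(1))
print("sp",W[170:185,290:305,2].round(0))
# bench height
print(np.nanmedian(W[300:330,400:460,2]))
# red knob
hsv=cv2.cvtColor(c,cv2.COLOR_BGR2HSV); m=((hsv[...,0]<8)|(hsv[...,0]>172))&(hsv[...,1]>150)&(hsv[...,2]>80)
m[:, 245:]=0; m[:235]=0; m[252:]=0;m[:,:200]=0
ys,xs=np.nonzero(m); print(xs.mean(),ys.mean(),len(xs),np.nanmedian(W[m],0))
m2=m&(W[...,2]>65); print(W[m2].mean(0),m2.sum())
E
```

```text
(200, 211) [501.  273.2  21.9]
(210, 243) [409.4 235.6  70.1]
(297, 177) [585.2  -8.6  93.2]
(284, 129) [719.4  24.8  94.5]
(209, 134) [713.1 235.5  77.4]
(421, 211) [ 485.2 -349.    81.2]
(421, 146) [ 665.5 -354.5   88. ]
(190, 200) [534.5 305.6   5.8]
sp [[50. 46. 49. 44. 49. 45. 48. 42. 48. 50. 49. 50. 42. 50. 47.]
 [46. 46. 42. 42. 48. 51. 43. 48. 49. 43. 46. 47. 46. 46. 48.]
 [47. 44. 42. 40. 47. 45. 79. 85. 63. 46. 43. 48. 46. 45. 46.]
 [48. 43. 49. 46. 47. 55. 77. 81. 60. 60. 53. 61. 45. 44. 45.]
 [42. 49. 44. 43. 62. 59. 82. 92. 87. 88. 56. 61. 56. 44. 45.]
 [43. 45. 46. 62. 55. 57. 85. 90. 89. 87. 88. nan 83. 48. 45.]
 [51. 44. 48. 55. 62. 88. 89. 92. 90. 95. 88. 85. 80. 61. 51.]
 [49. 45. 48. 85. 82. 89. 91. 93. 90. 95. 84. 78. 66. 56. 45.]
 [48. 42. 48. 53. 81. 87. 90. 89. 85. 86. 80. 59. 64. 59. 44.]
 [50. 47. 43. 59. 63. 61. 75. 85. 89. 79. 61. 62. 53. 57. 51.]
 [45. 43. 49. 57. 59. 58. 57. 60. 86. 82. 59. 57. 55. 43. 44.]
 [44. 40. 40. 43. 61. 58. 57. 51. 87. 77. 54. 60. 58. 44. 46.]
 [53. 42. 48. 46. 48. 61. 55. 66. 65. 62. 56. 50. 44. 45. 42.]
 [49. 45. 47. 49. 43. 44. 47. 54. 54. 49. 39. 48. 40. 45. 46.]
 [45. 47. 41. 45. 42. 38. 48. 48. 43. 46. 47. 48. 42. 45. 46.]]
0.444929221735128
210.05 243.3 40 [409.16867684 235.43742884  70.87556587]
[408.15369664 235.74006011  71.20183687] 36
```

View pics/z_lev.png

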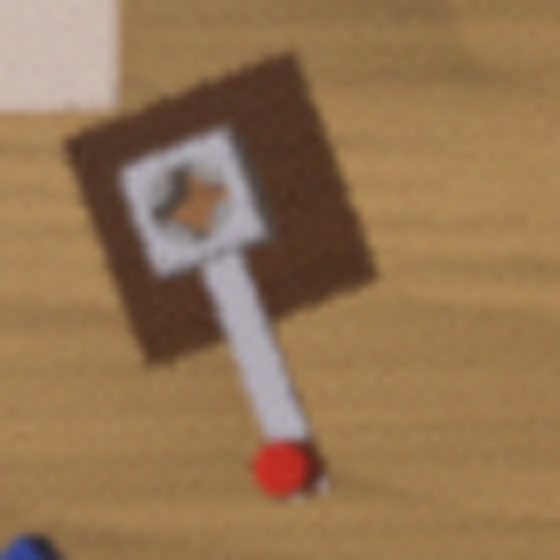

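View pics/z_cl.png

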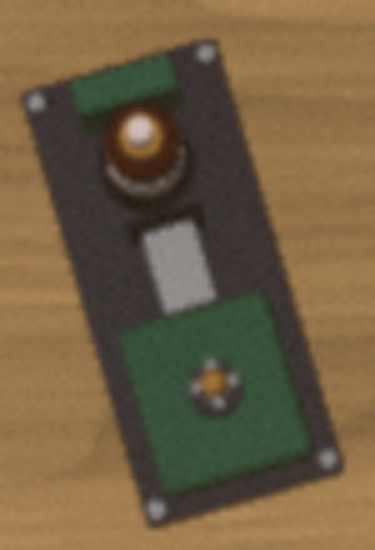

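Run:
```python
from workcell import get_image
from h import *
ds=[get_image("top") for _ in range(6)]
d=ds[0]; c=np.mean([x["color"].astype(float) for x in ds],0); d=dict(d); d["color"]=c.astype(np.uint8)
z=np.array([x["z_map"] for x in ds]); z[z==0]=np.nan; d["z_map"]=np.nan_to_num(np.nanmedian(z,0)); np.savez("top1.npz",**d)
ss=[get_image("scene") for _ in range(6)]
s=dict(ss[0]); s["color"]=np.mean([x["color"].astype(float) for x in ss],0).astype(np.uint8)
z=np.array([x["z_map"] for x in ss]); z[z==0]=np.nan; s["z_map"]=np.nan_to_num(np.nanmedian(z,0)); np.savez("scene1.npz",**s)
W=cloud(d)
def crop(c,u0,v0,u1,v1,n):
    k=min(800//(u1-u0),600//(v1-v0)); cv2.imwrite(f"pics/{n}.png",cv2.resize(c[v0:v1,u0:u1],None,fx=k,fy=k,interpolation=cv2.INTER_CUBIC))
crop(d["color"],284,164,312,188,"sp1"); crop(d["color"],185,195,220,230,"hub1")
crop(s["color"],290,195,365,300,"scl1"); crop(s["color"],420,180,490,255,"slev1")
def rect(m,zz,n):
    m=m.astype(np.uint8); nn,l,st,ce=cv2.connectedComponentsWithStats(m); i=1+st[1:,4].argmax(); mm=(l==i)
    ys,xs=np.nonzero(mm); r=cv2.minAreaRect(np.stack([xs,ys],1).astype(np.float32)); b=cv2.boxPoints(r)
    C=np.array([atz(d,p,zz) for p in b]); cen=atz(d,(xs.mean(),ys.mean()),zz)
    e=[C[(k+1)%4]-C[k] for k in range(4)]
    print(n,"n",mm.sum(),"box ctr",C.mean(0).round(1),"centroid",cen.round(1),"edges",[round(float(np.linalg.norm(x)),1) for x in e],"ang",[round(float(np.degrees(np.arctan2(x[1],x[0]))),1) for x in e])
hsv=cv2.cvtColor(d["color"],cv2.COLOR_BGR2HSV)
roi=np.zeros((400,640),bool); roi[190:226,186:215]=1
rect(roi&(W[...,2]>42),52,"hubdepth")
roi2=np.zeros((400,640),bool); roi2[155:206,265:325]=1
g=roi2&(hsv[...,0]>50)&(hsv[...,0]<90)&(hsv[...,1]>80)
g=cv2.morphologyEx(g.astype(np.uint8),cv2.MORPH_CLOSE,np.ones((15,15)))
rect(g,45,"housing")
roi3=np.zeros((400,640),bool); roi3[100:215,250:330]=1
rect(cv2.morphologyEx((roi3&(W[...,2]>7)).astype(np.uint8),cv2.MORPH_OPEN,np.ones((3,3))),12,"base")
br=roi2&(hsv[...,0]>8)&(hsv[...,0]<25)&(hsv[...,1]>120)&(W[...,2]>70)
ys,xs=np.nonzero(br); print("brass",xs.mean(),ys.mean(),len(xs),atz(d,(xs.mean(),ys.mean()),90))
```

```text
hubdepth n 174 box ctr [502.1 269.6  52. ] centroid [502.  269.8  52. ] edges [41.6, 40.8, 41.5, 40.8] ang [-70.4, -159.9, 109.5, 20.3]
housing n 778 box ctr [587.   -9.2  45. ] centroid [589.7  -9.6  45. ] edges [79.3, 91.4, 78.9, 91.2] ang [-74.3, -164.6, 105.6, 15.6]
base n 3729 box ctr [657.    8.8  12. ] centroid [655.6   8.8  12. ] edges [120.9, 269.7, 119.2, 269.0] ang [-74.3, -164.9, 105.4, 15.5]
brass 297.3 175.9 20 [588.61142948  -9.39901521  90.        ]
```

View pics/sp1.png

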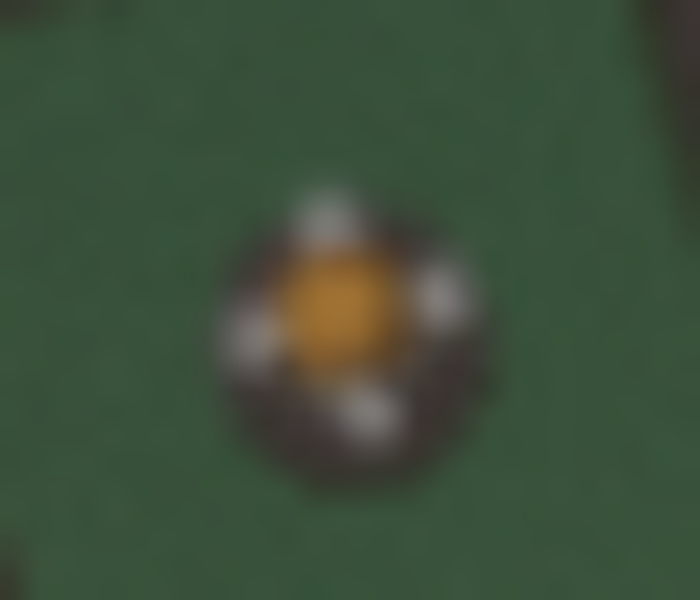

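View pics/scl1.png

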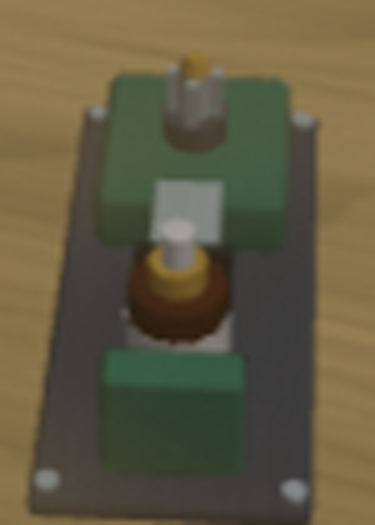

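View pics/slev1.png

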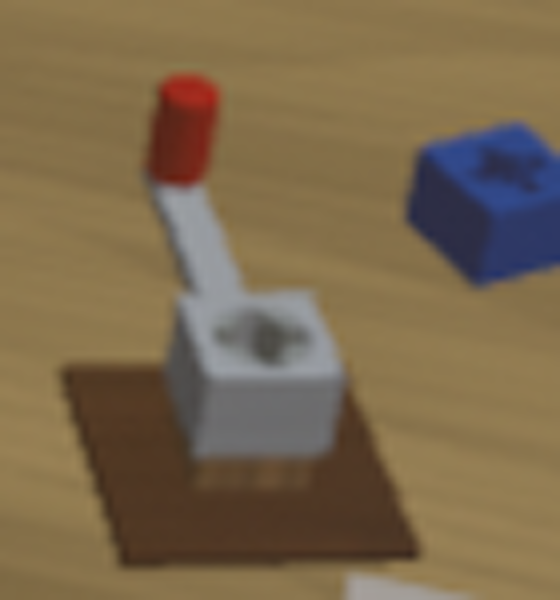

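Run:
```python
from h import *
d=dict(np.load("top1.npz")); s=dict(np.load("scene1.npz"))
P=np.array([(328,218),(440,298),(370,415),(250,340)])
X=np.array([atz(d,((p[0]+.5)/25-.5+284,(p[1]+.5)/25-.5+164),83) for p in P])
c=X.mean(0); print(X.round(1),c); dd=X-c
a=np.degrees(np.arctan2(dd[:,1],dd[:,0])); print(a, np.linalg.norm(dd,axis=1))
v=X[0]-X[2]; w=X[1]-X[3]; print("angles",np.degrees(np.arctan2(v[1],v[0])),np.degrees(np.arctan2(w[1],w[0])))
# triangulated scene check: brass top in scene crop 5x? 
k=min(800//75,600//105); print(k)
u=(195+.5)/k-.5+290; vv=(60+.5)/k-.5+195; print("scene nose@91",atz(s,(u,vv),91))
print("proj",proj(s,[c[0],c[1],91]),(u,vv))
# knob, hub in scene
hsv=cv2.cvtColor(d["color"],cv2.COLOR_BGR2HSV)
m=((hsv[...,0]<8)|(hsv[...,0]>172))&(hsv[...,1]>150)&(hsv[...,2]>80); m[:, 245:]=0; m[:235]=0; m[252:]=0;m[:,:200]=0
W=cloud(d); m&=W[...,2]>60; ys,xs=np.nonzero(m); K=atz(d,(xs.mean(),ys.mean()),70); print("knob",K, "dir hub->knob",np.degrees(np.arctan2(K[1]-269.7,K[0]-502)),np.hypot(K[1]-269.7,K[0]-502))
Ws=cloud(s)
r=np.zeros((400,640),bool); r[205:245,435:470]=1
mm=r&(abs(Ws[...,2]-52)<4)&(Ws[...,0]>470); print("hub top scene",Ws[mm].mean(0),mm.sum(), Ws[mm].min(0),Ws[mm].max(0))
hs=cv2.cvtColor(s["color"],cv2.COLOR_BGR2HSV)
# hub box projected into scene
a=np.radians(-70.1); ux=np.array([np.cos(a),np.sin(a)]); uy=np.array([-ux[1],ux[0]])
img=cv2.resize(s["color"][180:255,420:490],None,fx=8,fy=8,interpolation=cv2.INTER_CUBIC)
img2=cv2.resize(d["color"][185:255,175:245],None,fx=8,fy=8,interpolation=cv2.INTER_CUBIC)
for I,D,o in((img,s,(420,180)),(img2,d,(175,185))):
  for z in(22,52):
    q=np.array([[*(np.array([502,269.7])+20*(i*ux+j*uy)),z] for i,j in((1,1),(1,-1),(-1,-1),(-1,1))])
    p=((proj(D,q)-o+.5)*8-.5).astype(int); cv2.polylines(I,[p],True,(0,255,0),1)
  kk=np.array([502,269.7])+100*ux
  q=np.array([[kk[0]+10*np.cos(t),kk[1]+10*np.sin(t),72] for t in np.linspace(0,6.28,30)]); p=((proj(D,q)-o+.5)*8-.5).astype(int); cv2.polylines(I,[p],True,(0,255,0),1)
cv2.imwrite("pics/ov.png",cv2.resize(np.hstack([img[:560],img2]),None,fx=.7,fy=.7))
```

```text
[[599.7  -7.7  83. ]
 [590.5 -19.9  83. ]
 [577.6 -11.9  83. ]
 [586.3   1.2  83. ]] [588.53551531  -9.55056218  83.        ]
[   9.62534151  -79.11063372 -167.87934231  101.86297878] [11.32631175 10.53384514 11.13879759 11.02464609]
angles 10.862583867685816 -78.61274456373516
5
scene nose@91 [590.06037583  -9.38722698  91.        ]
proj [[328.73951246 206.21713793]] (328.6, 206.6)
knob [408.33771768 235.51894863  70.        ] dir hub->knob -159.95098494779094 99.70440011319684
hub top scene [503.53255575 272.12260808  52.069364  ] 193 [476.81877556 246.46376583  48.0834755 ] [527.9727075  297.33886082  54.31749461]
```

View pics/ov.png

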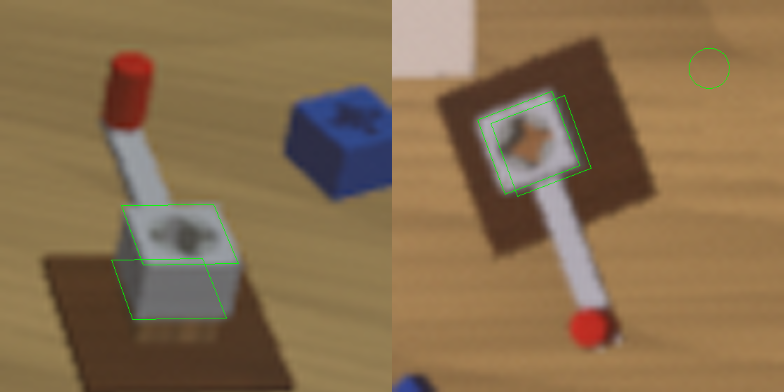

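Emit:
send_rows --pt "0 0 0 0.144 1" --pt "0 0 0 0.144 1" --pt "0 0 0 0.144 1" --pt "0 0 0 0.144 1" --pt "0 0 0 0.144 1"

```text
t: 1.2
ee_pos: [213.0, 587.6, 302.7]
orientation: [-1.607, -2.7, -0.0]
ft_force: [-1.1, 0.6, -0.7]
width: 88.0
```

Emit:
send_rows --pt "0 0 0 0.144 1" --pt "0 0 0 0.144 1" --pt "0 0 0 0.144 1" --pt "0 0 0 0.144 1" --pt "0 0 0 0.144 1"

```text
t: 1.7
ee_pos: [213.0, 587.6, 302.7]
orientation: [-2.455, -1.961, -0.0]
ft_force: [-0.3, -0.0, -0.1]
width: 87.9
```

Emit:
send_rows --pt "0 0 0 0.144 1" --pt "0 0 0 0.144 1" --pt "0 0 0 0.144 1" --pt "0 0 0 0.144 1" --pt "0 0 0 0.144 1"

```text
t: 2.2
ee_pos: [213.0, 587.6, 302.7]
orientation: [2.988, 0.97, 0.0]
ft_force: [0.2, -0.2, -0.4]
width: 87.8
```

Emit:
send_rows --pt "0 0 0 0.144 1" --pt "0 0 0 0.141 1" --pt "0 0 0 0 1" --pt "0 0 0 0 1"

```text
t: 2.6
ee_pos: [213.0, 587.6, 302.7]
orientation: [3.093, 0.551, 0.0]
ft_force: [-0.3, -0.1, 0.7]
width: 87.7
```

```bash
cat >> h.py <<'E'
from scipy.spatial.transform import Rotation as Ro
def st():
    from workcell import telemetry
    o=telemetry.get_obs(); R=Ro.from_rotvec(o["orientation"]).as_matrix()
    print("t",round(o["t"],2),"tcp",o["ee_pos"].round(1),"psi",round(float(np.degrees(np.arctan2(R[1,1],R[0,1]))),2),"zax",R[:,2].round(4),"F",o["ft_force"].round(2),"M",o["moment"].round(3),"w",round(float(o["width"]),1),"q",o["qpos"].round(2))
    return o,R
def need(target):
    o,R=st(); dl=R.T@(np.array(target)-o["ee_pos"]); print("need tool shift mm",dl.round(1)); return dl
E
python3 -c "
from h import *
need([502,269.7,98])"
```

```text
t 2.6 tcp [213.  587.6 302.7] psi -69.8 zax [ 0. -0. -1.] F [-0.27 -0.12  0.71] M [-0.012  0.079  0.038] w 87.7 q [ 1.2   0.42  1.63 -0.    1.09  2.42]
need tool shift mm [161.4 398.1 204.7]
```

Emit:
send_rows --pt "0.016 0.04 0.01 0 1" --pt "0.016 0.04 0.01 0 1" --pt "0.016 0.04 0.01 0 1" --pt "0.016 0.04 0.01 0 1" --pt "0.016 0.04 0.01 0 1"

```text
t: 3.1
ee_pos: [357.4, 425.7, 252.5]
orientation: [-3.093, -0.551, -0.001]
ft_force: [0.1, -0.5, -0.6]
width: 87.8
```

Emit:
send_rows --pt "0.016 0.04 0.01 0 1" --pt "0.016 0.04 0.01 0 1" --pt "0.016 0.04 0.01 0 1" --pt "0.016 0.04 0.01 0 1" --pt "0.016 0.04 0.01 0 1"

```text
t: 3.6
ee_pos: [501.2, 265.0, 202.5]
orientation: [-3.093, -0.551, -0.001]
ft_force: [-0.1, 0.6, 0.3]
width: 88.0
```

```bash
python3 -c "
from h import *
from workcell import get_image
need([502,269.7,98])
d=get_image('scene'); cv2.imwrite('pics/s2.png',cv2.resize(d['color'][130:270,380:520],None,fx=4,fy=4))
d=get_image('top'); cv2.imwrite('pics/t2.png',cv2.resize(d['color'][150:290,130:270],None,fx=4,fy=4))
"
```

```text
t 3.6 tcp [501.2 265.  202.5] psi -69.81 zax [ 4.e-04  3.e-04 -1.e+00] F [-0.15  0.63  0.29] M [-0.055  0.126 -0.039] w 88.0 q [0.47 0.47 1.83 0.   0.84 1.68]
need tool shift mm [  2.4  -4.2 104.5]
```

View pics/s2.png

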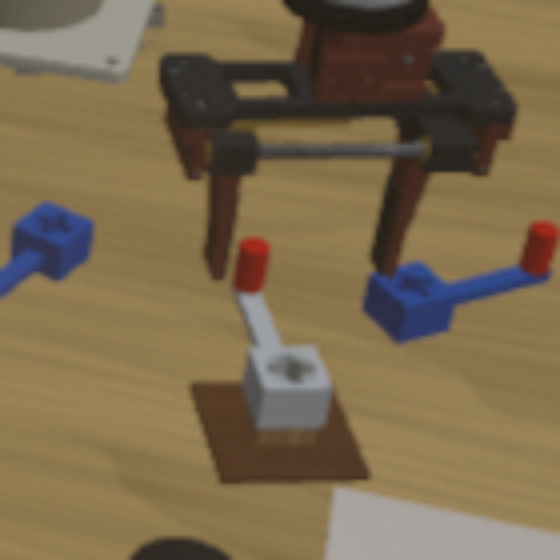

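The gripper is aligned over the grey hub (picture at (290,385)), and the blue levers are clear. Descending.

Emit:
send_rows --pt "0.0024 -0.0042 0.02 -0.003 1" --pt "0 0 0.03 0 1" --pt "0 0 0.03 0 1" --pt "0 0 0.02 0 1" --pt "0 0 0.0045 0 1"

```text
t: 4.2
ee_pos: [499.3, 271.2, 96.2]
orientation: [3.091, 0.554, -0.006]
ft_force: [-0.8, -0.5, 0.5]
width: 87.8
```

Emit:
send_rows --pt "0 0 0 0 -0.05" --pt "0 0 0 0 -0.05" --pt "0 0 0 0 -0.05" --pt "0 0 0 0 -0.05" --pt "0 0 0 0 -0.05"

```text
t: 4.7
ee_pos: [501.2, 271.3, 98.9]
orientation: [-3.093, -0.55, -0.002]
ft_force: [0.1, 0.2, -0.8]
width: 51.2
```

```bash
python3 -c "
from h import *
need([502,269.7,98])"
```

```text
t 4.7 tcp [501.2 271.3  98.9] psi -69.84 zax [ 1.1e-03  6.0e-04 -1.0e+00] F [ 0.14  0.22 -0.83] M [-0.061  0.123  0.016] w 51.2 q [0.48 0.65 1.85 0.   0.65 1.69]
need tool shift mm [0.2 1.7 0.9]
```

Emit:
send_rows --pt "0 0 0 0 -0.05" --pt "0 0 0 0 -0.05"

```text
t: 4.9
ee_pos: [500.9, 271.1, 98.4]
orientation: [-3.093, -0.55, -0.0]
ft_force: [-0.5, 0.1, 0.6]
width: 41.9
```

```bash
python3 -c "
from h import *
need([502,269.7,98])
from workcell import get_image
d=get_image('scene'); cv2.imwrite('pics/s3.png',cv2.resize(d['color'][150:270,390:510],None,fx=5,fy=5))
need([502,269.7,98])"
```

```text
t 4.9 tcp [500.9 271.1  98.4] psi -69.85 zax [ 2.e-04  1.e-04 -1.e+00] F [-0.53  0.1   0.61] M [-0.055  0.099 -0.006] w 41.9 q [ 0.48  0.65  1.85 -0.    0.65  1.69]
need tool shift mm [0.5 1.7 0.4]
t 4.95 tcp [500.9 271.1  98.3] psi -69.85 zax [ 1.e-04  1.e-04 -1.e+00] F [-0.36  0.41 -0.75] M [ 0.047  0.162 -0.002] w 42.1 q [ 0.48  0.65  1.85 -0.    0.65  1.69]
need tool shift mm [0.5 1.7 0.3]
```

View pics/s3.png

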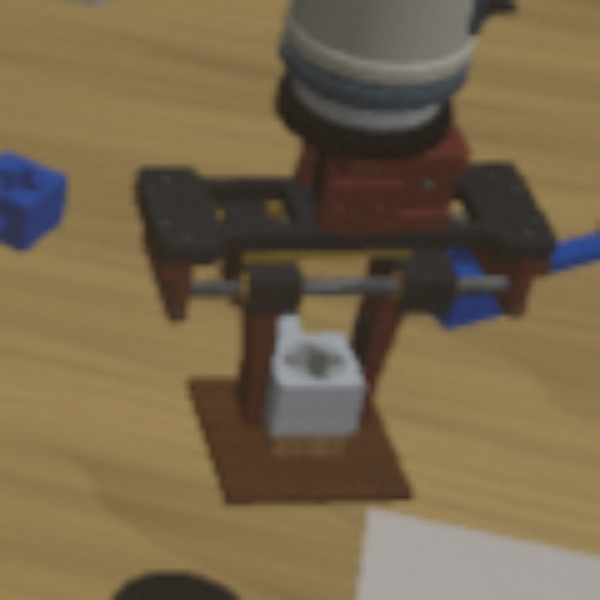

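The fingers straddle the hub (picture at (315,385)) with about 1 mm clearance. I'll close fully.

Emit:
send_rows --pt "0.0005 0.001 0 0 -0.05" --pt "0 0 0 0 -1" --pt "0 0 0 0 -1" --pt "0 0 0 0 -1" --pt "0 0 0 0 -1"

```text
t: 5.45
ee_pos: [501.7, 270.4, 98.2]
orientation: [-3.093, -0.55, -0.0]
ft_force: [-0.2, 0.8, 1.2]
width: 40.1
```

```bash
python3 -c "
from h import *
need([502,269.7,98])"
```

```text
t 5.45 tcp [501.7 270.4  98.2] psi -69.84 zax [ 1.e-04  0.e+00 -1.e+00] F [-0.18  0.81  1.2 ] M [ 0.058  0.219 -0.026] w 40.1 q [ 0.47  0.65  1.85 -0.    0.65  1.69]
need tool shift mm [0.  0.7 0.2]
```

Emit:
send_rows --pt "0 0 -0.01 0 -1" --pt "0 0 -0.02 0 -1" --pt "0 0 -0.03 0 -1" --pt "0 0 -0.03 0 -1" --pt "0 0 -0.02 0 -1"

```text
t: 5.95
ee_pos: [502.0, 270.4, 210.5]
orientation: [-3.093, -0.55, -0.003]
ft_force: [0.5, 0.4, -1.7]
width: 39.5
```

Emit:
send_rows --pt "0 0 0 0 -1" --pt "0 0 0 0 -1"

```text
t: 6.15
ee_pos: [501.4, 270.2, 208.2]
orientation: [-3.093, -0.55, -0.0]
ft_force: [-1.1, -0.1, -2.8]
width: 39.9
```

```bash
python3 -c "
from h import *
need([589,-9.5,210])"
```

```text
t 6.15 tcp [501.4 270.2 208.2] psi -69.85 zax [ 2.e-04  1.e-04 -1.e+00] F [-1.07 -0.06 -2.75] M [-0.022  0.119 -0.052] w 39.9 q [ 0.47  0.47  1.82 -0.    0.85  1.69]
need tool shift mm [-14.2 292.7  -1.8]
```

Emit:
send_rows --pt "-0.0014 0.015 0 0 -1" --pt "-0.0014 0.03 0 0 -1" --pt "-0.0014 0.035 0 0 -1" --pt "-0.0014 0.035 0 0 -1" --pt "-0.0014 0.035 0 0 -1"

```text
t: 6.65
ee_pos: [546.2, 124.7, 206.5]
orientation: [3.093, 0.55, -0.005]
ft_force: [1.1, -0.2, -2.7]
width: 39.9
```

Emit:
send_rows --pt "-0.0014 0.035 0 0 -1" --pt "-0.0014 0.035 0 0 -1" --pt "-0.0014 0.035 0 0 -1" --pt "-0.0014 0.025 0 0 -1" --pt "-0.0014 0.0127 0 0 -1"

```text
t: 7.15
ee_pos: [589.0, -12.1, 206.6]
orientation: [-3.094, -0.546, 0.004]
ft_force: [0.3, 0.4, -2.7]
width: 40.2
```

Emit:
send_rows --pt "0 0 0 0.08 -1" --pt "0 0 0 0.075 -1" --pt "0 0 0 0 -1" --pt "0 0 0 0 -1"

```text
t: 7.55
ee_pos: [588.8, -9.2, 207.4]
orientation: [-3.126, -0.312, 0.002]
ft_force: [-1.1, 0.3, -2.2]
width: 39.8
```

```bash
python3 -c "
from h import *
need([589,-9.5,200])
from workcell import get_image
d=get_image('scene'); np.savez('s4.npz',**d);cv2.imwrite('pics/s4.png',cv2.resize(d['color'][130:270,270:410],None,fx=4,fy=4))
d=get_image('top'); np.savez('t4.npz',**d);cv2.imwrite('pics/t4.png',cv2.resize(d['color'][120:260,230:370],None,fx=4,fy=4))
"
```

```text
t 7.55 tcp [588.8  -9.2 207.4] psi -78.59 zax [-0.0015  0.     -1.    ] F [-1.09  0.26 -2.25] M [ 0.011  0.153 -0.005] w 39.8 q [-0.04  0.49  1.77 -0.    0.87  1.34]
need tool shift mm [0.1 0.4 7.4]
```

View pics/s4.png

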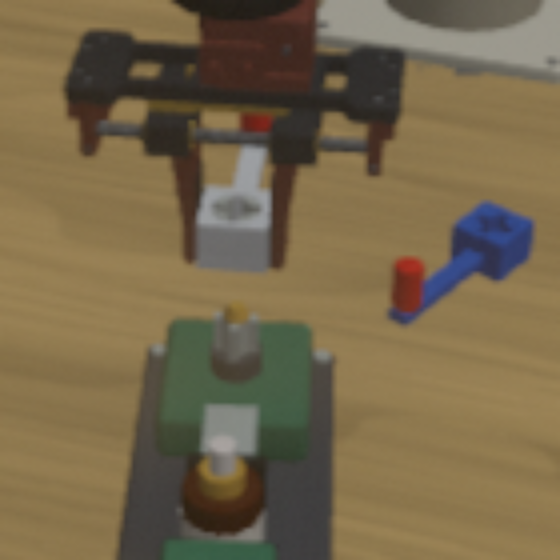

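View pics/t4.png

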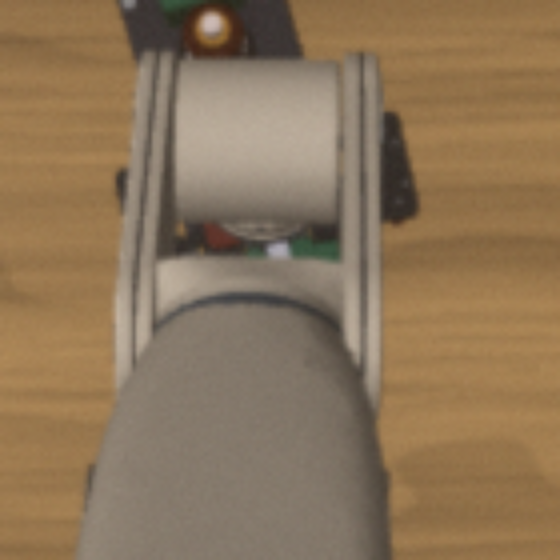

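The lever hangs level in the gripper above the spindle: hub at (235,225) and brass nose at (237,315). Next I'll overlay the hub model to check its position in the hand.

```bash
cat > ov.py <<'E'
from h import *
def ov(D,o,k,sz,hub,yaw,sp,name):
    I=cv2.resize(D["color"][o[1]:o[1]+sz[1],o[0]:o[0]+sz[0]],None,fx=k,fy=k,interpolation=cv2.INTER_CUBIC)
    P=lambda q:((proj(D,q)-o+.5)*k-.5).round().astype(int)
    a=np.radians(yaw); ux=np.array([np.cos(a),np.sin(a),0]); uy=np.array([-ux[1],ux[0],0]); hub=np.array(hub,float)
    for z in(-15,15):
        cv2.polylines(I,[P(np.array([hub+20*(i*ux+j*uy)+[0,0,z] for i,j in((1,1),(1,-1),(-1,-1),(-1,1))]))],True,(0,255,0),1)
    kk=hub+100*ux
    for z in(1,35): cv2.polylines(I,[P(np.array([kk+[10*np.cos(t),10*np.sin(t),z] for t in np.linspace(0,6.28,30)]))],True,(255,255,0),1)
    for r,z in((4.5,91),(13,83),(15.5,59)): cv2.polylines(I,[P(np.array([[sp[0]+r*np.cos(t),sp[1]+r*np.sin(t),z] for t in np.linspace(0,6.28,30)]))],True,(255,0,255),1)
    cv2.imwrite(name,I)
E
python3 -c "
from ov import *
D=dict(np.load('s4.npz'))
ov(D,(300,150),9,(65,65),(588.8,-9.2,146.4),-168.6,(589,-9.5),'pics/s4o.png')"
```

```text
(no output)
```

View pics/s4o.png

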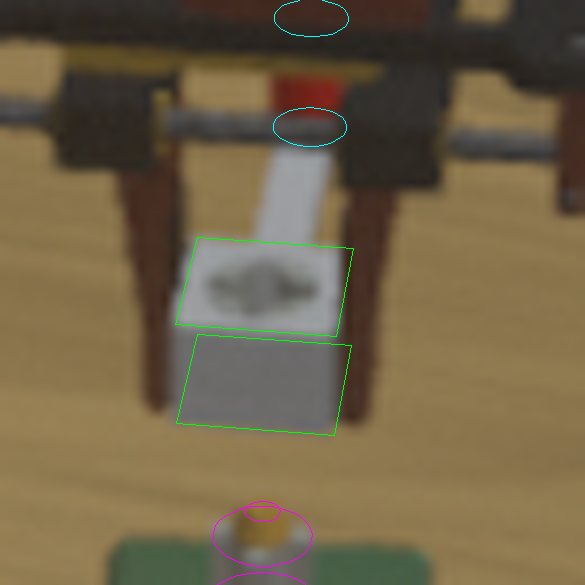

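Emit:
send_rows --pt "0 -0.0005 0.01 0 -1" --pt "0 0 0.012 0 -1" --pt "0 0 0.01 0 -1" --pt "0 0 0.004 0 -1" --pt "0 0 0 0 -1"

```text
t: 8.15
ee_pos: [588.7, -8.7, 170.9]
orientation: [-3.126, -0.309, 0.003]
ft_force: [-0.3, 0.1, -2.1]
width: 39.8
```

Emit:
send_rows --pt "0 0 0.001 0 -1" --pt "0 0 0.001 0 -1" --pt "0 0 0.001 0 -1" --pt "0 0 0.001 0 -1" --pt "0 0 0 0 -1"

```text
t: 8.65
ee_pos: [589.3, -8.8, 168.2]
orientation: [3.126, 0.309, 0.0]
ft_force: [-0.1, 0.2, -2.1]
width: 40.3
```

```bash
python3 -c "
from h import *
need([589,-9,159])"
```

```text
t 8.65 tcp [589.3  -8.8 168.2] psi -78.72 zax [ 1.e-04 -0.e+00 -1.e+00] F [-0.14  0.18 -2.15] M [-0.077  0.112  0.025] w 40.3 q [-0.04  0.55  1.79 -0.    0.8   1.34]
need tool shift mm [-0.3  0.2  9.2]
```

Emit:
send_rows --pt "0 0 0.001 0 -1" --pt "0 0 0.001 0 -1" --pt "0 0 0.001 0 -1" --pt "0 0 0.001 0 -1" --pt "0 0 0 0 -1"

```text
t: 9.15
ee_pos: [589.2, -8.8, 164.0]
orientation: [-3.126, -0.309, 0.0]
ft_force: [1.0, -0.7, -2.1]
width: 39.9
```

Emit:
send_rows --pt "0 0 0.001 0 -1" --pt "0 0 0.001 0 -1" --pt "0 0 0 0 -1"

```text
t: 9.45
ee_pos: [589.2, -8.8, 162.0]
orientation: [-3.126, -0.309, 0.0]
ft_force: [-0.3, -0.0, -2.3]
width: 40.1
```

```bash
python3 -c "
from h import *
need([589,-9,159])"
```

```text
t 9.45 tcp [589.2  -8.8 162. ] psi -78.73 zax [-3.e-04  0.e+00 -1.e+00] F [-0.34 -0.02 -2.25] M [-0.008  0.077  0.09 ] w 40.1 q [-0.04  0.56  1.79  0.    0.79  1.34]
need tool shift mm [-0.3  0.2  3. ]
```

Emit:
send_rows --pt "0 0 0.001 0 -1" --pt "0 0 0.001 0 -1" --pt "0 0 0 0 -1"

```text
t: 9.75
ee_pos: [589.1, -8.8, 160.5]
orientation: [-3.126, -0.309, 0.001]
ft_force: [-2.8, -1.3, 3.2]
width: 40.0
```

Emit:
send_rows --pt "0 0 0.0005 0 -1" --pt "0 0 0.0005 0 -1" --pt "0 0 0 0 -1"

```text
t: 10.05
ee_pos: [588.6, -8.8, 158.9]
orientation: [-3.126, -0.309, 0.003]
ft_force: [-4.6, -0.5, 1.9]
width: 40.2
```

Emit:
send_rows --pt "0 0 0.0005 0 -1" --pt "0 0 0.0005 0 -1" --pt "0 0 0 0 -1"

```text
t: 10.35
ee_pos: [588.6, -8.8, 158.4]
orientation: [-3.126, -0.309, 0.003]
ft_force: [-6.7, -0.4, 6.0]
width: 39.8
```

```bash
python3 -c "
from h import *
need([589,-9,159])"
```

```text
t 10.35 tcp [588.6  -8.8 158.4] psi -78.72 zax [-0.0017 -0.     -1.    ] F [-6.68 -0.44  6.04] M [-0.135  1.374 -0.007] w 39.8 q [-0.04  0.57  1.79 -0.    0.78  1.34]
need tool shift mm [ 0.3  0.3 -0.6]
```

Emit:
send_rows --pt "-0.0006 -0.0001 0 0 -1" --pt "-0.0006 -0.0001 0 0 -1" --pt "0 0 0 0 -1"

```text
t: 10.65
ee_pos: [588.3, -8.8, 158.4]
orientation: [3.126, 0.309, 0.001]
ft_force: [-4.2, -0.0, 4.6]
width: 40.0
```

```bash
python3 -c "
from h import *
need([589,-9,159])"
```

```text
t 10.65 tcp [588.3  -8.8 158.4] psi -78.73 zax [ 6.e-04 -0.e+00 -1.e+00] F [-4.25 -0.04  4.58] M [-0.093  0.793  0.018] w 40.0 q [-0.04  0.57  1.8  -0.    0.78  1.34]
need tool shift mm [ 0.7  0.3 -0.6]
```

Emit:
send_rows --pt "-0.0005 -0.0001 0 0 -1" --pt "-0.0005 -0.0001 0 0 -1" --pt "0 0 0 0 -1"

```text
t: 10.95
ee_pos: [587.8, -8.8, 158.4]
orientation: [3.126, 0.309, 0.003]
ft_force: [-0.0, -0.2, 1.5]
width: 39.9
```

```bash
python3 -c "
from h import *
need([589,-9,159])"
```

```text
t 10.95 tcp [587.8  -8.8 158.4] psi -78.72 zax [ 1.9e-03 -1.0e-04 -1.0e+00] F [-0.05 -0.17  1.47] M [-0.112  0.081  0.023] w 39.9 q [-0.04  0.57  1.8   0.    0.78  1.34]
need tool shift mm [ 1.1  0.4 -0.6]
```

Emit:
send_rows --pt "0 0 0.0005 0 -1" --pt "0 0 0 0 -1"

```text
t: 11.15
ee_pos: [587.1, -8.8, 157.4]
orientation: [-3.126, -0.308, 0.0]
ft_force: [0.9, 0.7, -2.0]
width: 39.8
```

Emit:
send_rows --pt "0 0 0.0005 0 -1" --pt "0 0 0 0 -1"

```text
t: 11.35
ee_pos: [586.6, -8.7, 156.6]
orientation: [-3.126, -0.309, 0.002]
ft_force: [-0.5, 0.6, -2.1]
width: 39.6
```

```bash
python3 -c "
from h import *
need([589,-9,159])"
```

```text
t 11.35 tcp [586.6  -8.7 156.6] psi -78.72 zax [-1.2e-03  1.0e-04 -1.0e+00] F [-0.47  0.65 -2.13] M [-0.003  0.152 -0.006] w 39.6 q [-0.04  0.57  1.8   0.    0.78  1.34]
need tool shift mm [ 2.3  0.8 -2.4]
```

Emit:
send_rows --pt "0 0 0.001 0 -1" --pt "0 0 0.001 0 -1" --pt "0 0 0 0 -1"

```text
t: 11.65
ee_pos: [586.9, -8.8, 154.9]
orientation: [-3.126, -0.309, 0.001]
ft_force: [0.0, 0.6, -1.6]
width: 39.8
```

Emit:
send_rows --pt "0 0 0.001 0 -1" --pt "0 0 0.001 0 -1" --pt "0 0 0 0 -1"

```text
t: 11.95
ee_pos: [587.0, -8.8, 153.0]
orientation: [-3.126, -0.309, 0.0]
ft_force: [-0.6, 0.3, -2.4]
width: 40.2
```

```bash
python3 -c "
from h import *
need([589,-9,135])"
```

```text
t 11.95 tcp [587.   -8.8 153. ] psi -78.73 zax [-2.e-04  0.e+00 -1.e+00] F [-0.64  0.34 -2.37] M [0.014 0.116 0.003] w 40.2 q [-0.04  0.57  1.8  -0.    0.77  1.34]
need tool shift mm [ 1.9  0.6 18. ]
```

Emit:
send_rows --pt "0 0 0.001 0 -1" --pt "0 0 0.001 0 -1" --pt "0 0 0.001 0 -1" --pt "0 0 0.001 0 -1" --pt "0 0 0.001 0 -1"

```text
t: 12.45
ee_pos: [587.1, -8.8, 148.1]
orientation: [3.126, 0.309, -0.0]
ft_force: [0.5, -0.9, -1.3]
width: 39.7
```

Emit:
send_rows --pt "0 0 0.001 0 -1" --pt "0 0 0.001 0 -1" --pt "0 0 0.001 0 -1" --pt "0 0 0.001 0 -1" --pt "0 0 0.001 0 -1"

```text
t: 12.95
ee_pos: [587.1, -8.8, 143.1]
orientation: [3.126, 0.309, -0.0]
ft_force: [-0.8, 0.6, -2.0]
width: 39.8
```

```bash
python3 -c "
from h import *
need([589,-9,135])"
```

```text
t 12.95 tcp [587.1  -8.8 143.1] psi -78.73 zax [-0. -0. -1.] F [-0.77  0.59 -1.98] M [0.048 0.132 0.056] w 39.8 q [-0.04  0.59  1.8  -0.    0.75  1.34]
need tool shift mm [1.9 0.6 8.1]
```

Emit:
send_rows --pt "0 0 0.001 0 -1" --pt "0 0 0.001 0 -1" --pt "0 0 0.001 0 -1" --pt "0 0 0.001 0 -1" --pt "0 0 0.001 0 -1"

```text
t: 13.45
ee_pos: [587.1, -8.8, 138.1]
orientation: [3.126, 0.309, -0.0]
ft_force: [0.5, 0.0, -1.9]
width: 40.0
```

Emit:
send_rows --pt "0 0 0.001 0 -1" --pt "0 0 0.0005 0 -1" --pt "0 0 0 0 -1"

```text
t: 13.75
ee_pos: [587.0, -8.8, 136.6]
orientation: [-3.126, -0.309, 0.0]
ft_force: [-1.0, 0.7, -2.2]
width: 39.9
```

Emit:
send_rows --pt "0 0 0.0005 0 -1" --pt "0 0 0.0005 0 -1" --pt "0 0 0 0 -1"

```text
t: 14.05
ee_pos: [587.0, -8.8, 135.6]
orientation: [-3.126, -0.309, 0.0]
ft_force: [0.2, -0.7, -2.1]
width: 39.9
```

```bash
python3 -c "
from h import *
need([589,-9,135])"
```

```text
t 14.05 tcp [587.   -8.8 135.6] psi -78.73 zax [-1.e-04  0.e+00 -1.e+00] F [ 0.2  -0.69 -2.13] M [-0.033  0.075 -0.021] w 39.9 q [-0.04  0.6   1.8   0.    0.74  1.34]
need tool shift mm [1.9 0.6 0.6]
```

Emit:
send_rows --pt "0 0 0.0005 0 -1" --pt "0 0 0.0005 0 -1" --pt "0 0 0 0 -1"

```text
t: 14.35
ee_pos: [587.1, -8.8, 135.1]
orientation: [3.126, 0.309, 0.0]
ft_force: [-1.9, -0.9, 4.1]
width: 39.6
```

Emit:
send_rows --pt "0 0 0.0005 0 -1" --pt "0 0 0 0 -1"

```text
t: 14.55
ee_pos: [587.1, -8.8, 135.1]
orientation: [3.126, 0.309, 0.0]
ft_force: [-3.9, 0.1, 8.9]
width: 39.5
```

```bash
python3 -c "
from h import *
need([589,-9,135])"
```

```text
t 14.55 tcp [587.1  -8.8 135.1] psi -78.72 zax [ 2.e-04 -0.e+00 -1.e+00] F [-3.95  0.15  8.93] M [-0.015  0.728  0.012] w 39.5 q [-0.04  0.6   1.8  -0.    0.74  1.34]
need tool shift mm [1.8 0.5 0.1]
```

Emit:
send_rows --pt "0 0 -0.0005 0 -1" --pt "0 0 0 0 -1"

```text
t: 14.75
ee_pos: [587.1, -8.8, 135.1]
orientation: [3.126, 0.309, 0.0]
ft_force: [-2.5, 0.2, 6.2]
width: 40.2
```

```bash
python3 -c "
from ov import *
st()
from workcell import get_image
D=get_image('scene')
ov(D,(295,165),8,(75,75),(588.5,-8.8,74),-168.7,(589,-9.5),'pics/s5o.png')"
```

```text
t 14.75 tcp [587.1  -8.8 135.1] psi -78.73 zax [ 3.e-04 -0.e+00 -1.e+00] F [-2.49  0.24  6.19] M [0.007 0.569 0.029] w 40.2 q [-0.04  0.6   1.8   0.    0.74  1.34]
```

View pics/s5o.png

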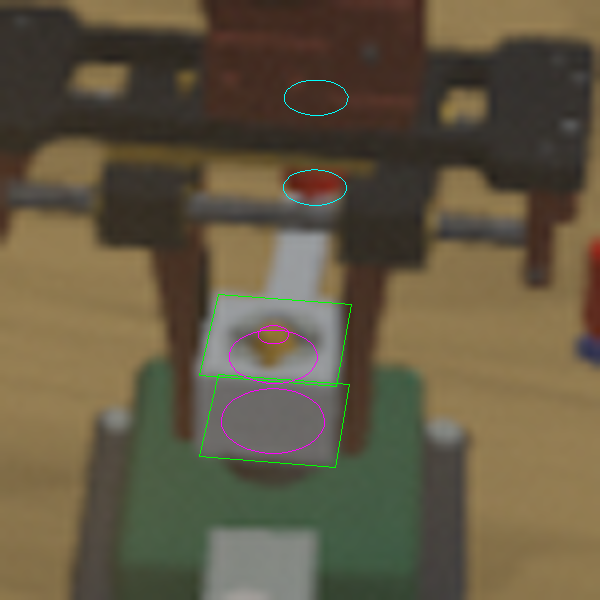

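The hub is seated: the brass nose shows at the top of the bore at (272,340), and TCP z of 135.1 matches the expected 135. I'll ease the downward load and start the swing.

Emit:
send_rows --pt "-0.0002 0 -0.0006 0 -1" --pt "0 0 0 -0.03 -1" --pt "0 0 0 -0.03 -1" --pt "0 0 0 -0.03 -1" --pt "0 0 0 0 -1"

```text
t: 15.3
ee_pos: [586.9, -9.1, 135.2]
orientation: [3.109, 0.451, -0.0]
ft_force: [-1.1, -4.2, -0.9]
width: 39.8
```

```bash
python3 -c "
from h import *
st()"
```

```text
t 15.3 tcp [586.9  -9.1 135.2] psi -73.49 zax [ 0.e+00 -3.e-04 -1.e+00] F [-1.12 -4.21 -0.91] M [-0.562  0.202 -0.137] w 39.8 q [-0.04  0.6   1.8  -0.    0.74  1.25]
```

Emit:
send_rows --pt "0 0.0003 0 -0.04 -1" --pt "0 0.0001 0 -0.04 -1" --pt "0 0.0001 0 -0.04 -1" --pt "0 0.0001 0 -0.04 -1" --pt "0 0 0 0 -1"

```text
t: 15.8
ee_pos: [587.0, -9.4, 135.2]
orientation: [-3.063, -0.696, 0.0]
ft_force: [-0.7, 0.1, 0.6]
width: 40.1
```

```bash
python3 -c "
from h import *
st()"
```

```text
t 15.8 tcp [587.   -9.4 135.2] psi -64.39 zax [-2.e-04  1.e-04 -1.e+00] F [-0.72  0.05  0.6 ] M [-0.24   0.217 -0.076] w 40.1 q [-0.04  0.6   1.8   0.    0.74  1.09]
```

Emit:
send_rows --pt "0 0.0001 0 -0.05 -1" --pt "0 0.0001 0 -0.05 -1" --pt "0 0.0001 0 -0.05 -1" --pt "0 0.0001 0 -0.05 -1" --pt "0 0 0 0 -1"

```text
t: 16.3
ee_pos: [587.2, -9.6, 135.2]
orientation: [-2.979, -0.998, 0.0]
ft_force: [-1.5, -1.0, 0.2]
width: 40.0
```

```bash
python3 -c "
from h import *
st()
from workcell import get_image
cv2.imwrite('pics/s6.png',cv2.resize(get_image('scene')['color'][140:270,270:400],None,fx=4,fy=4))"
```

```text
t 16.3 tcp [587.2  -9.6 135.2] psi -52.97 zax [-3.e-04  1.e-04 -1.e+00] F [-1.45 -1.05  0.21] M [-0.131  0.219 -0.051] w 40.0 q [-0.04  0.6   1.8   0.    0.74  0.89]
```

View pics/s6.png

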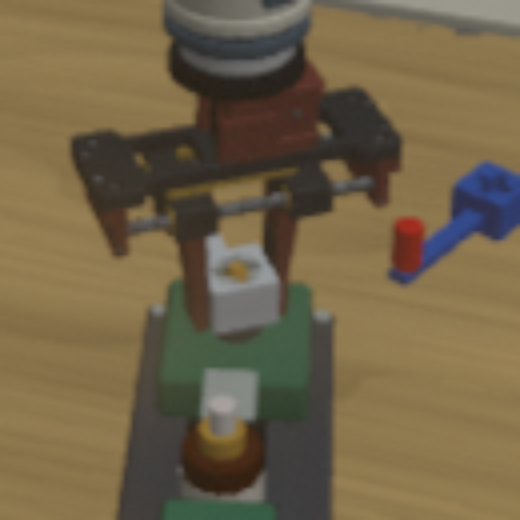

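The hub at (243,290) turns with the gripper and stays on the spindle. Continuing the swing.

Emit:
send_rows --pt "0 0.0001 0 -0.05 -1" --pt "0 0.0001 0 -0.05 -1" --pt "0 0.0001 0 -0.05 -1" --pt "0 0.0001 0 -0.05 -1" --pt "0 0.0001 0 -0.05 -1"

```text
t: 16.85
ee_pos: [587.4, -9.9, 135.2]
orientation: [-2.831, -1.361, 0.0]
ft_force: [-1.9, -0.9, 0.2]
width: 39.8
```

```bash
python3 -c "
from h import *
st()"
```

```text
t 16.85 tcp [587.4  -9.9 135.2] psi -38.64 zax [-5.e-04  4.e-04 -1.e+00] F [-1.87 -0.87  0.22] M [ 0.023  0.288 -0.24 ] w 39.8 q [-0.04  0.6   1.8   0.    0.74  0.64]
```

Mz is now −0.24, which matches the spindle's friction while it turns.

Emit:
send_rows --pt "0 0.0001 0 -0.05 -1" --pt "0 0.0001 0 -0.05 -1" --pt "0 0.0001 0 -0.05 -1" --pt "0 0.0001 0 -0.05 -1" --pt "0 0.0001 0 -0.05 -1"

```text
t: 17.35
ee_pos: [587.7, -10.1, 135.2]
orientation: [-2.639, -1.703, 0.001]
ft_force: [-2.4, 1.3, -0.2]
width: 40.1
```

Emit:
send_rows --pt "0 0.0001 0 -0.05 -1" --pt "0 0.0001 0 -0.05 -1" --pt "0 0.0001 0 -0.05 -1" --pt "0 0.0001 0 -0.05 -1" --pt "0 0.0001 0 -0.05 -1"

```text
t: 17.85
ee_pos: [588.0, -10.2, 135.2]
orientation: [-2.406, -2.019, 0.001]
ft_force: [-2.7, 0.6, 0.7]
width: 39.9
```

```bash
python3 -c "
from h import *
st()"
```

```text
t 17.85 tcp [588.  -10.2 135.2] psi -9.99 zax [-1.1e-03  5.0e-04 -1.0e+00] F [-2.65  0.62  0.68] M [ 0.104  0.375 -0.251] w 39.9 q [-0.04  0.6   1.8   0.    0.74  0.14]
```

Emit:
send_rows --pt "0 0 0 -0.05 -1" --pt "0 0 0 -0.05 -1" --pt "0 0 0 -0.05 -1" --pt "0 0 0 -0.05 -1" --pt "0 0 0 -0.04 -1"

```text
t: 18.35
ee_pos: [588.3, -10.2, 135.2]
orientation: [-2.147, -2.293, -0.0]
ft_force: [-0.9, 1.4, 0.5]
width: 40.0
```

```bash
python3 -c "
from h import *
st()"
```

```text
t 18.35 tcp [588.3 -10.2 135.2] psi 3.76 zax [-5.e-04  5.e-04 -1.e+00] F [-0.87  1.35  0.49] M [ 0.115  0.165 -0.267] w 40.0 q [-0.04  0.6   1.8   0.    0.74 -0.1 ]
```

Emit:
send_rows --pt "0 0 0 -0.03 -1" --pt "0 0 0 -0.03 -1" --pt "0 0 0 -0.03 -1" --pt "0 0 0 -0.03 -1"

```text
t: 18.75
ee_pos: [588.4, -10.2, 135.2]
orientation: [-2.003, -2.42, -0.0]
ft_force: [-0.8, 3.7, -1.2]
width: 39.9
```

```bash
python3 -c "
from h import *
st()"
```

```text
t 18.75 tcp [588.4 -10.2 135.2] psi 10.75 zax [-2.e-04  4.e-04 -1.e+00] F [-0.81  3.72 -1.25] M [ 0.592  0.167 -0.267] w 39.9 q [-0.04  0.6   1.8   0.    0.74 -0.23]
```

Emit:
send_rows --pt "0.0002 0 0 -0.02 -1" --pt "0 0 0 -0.02 -1"

```text
t: 18.95
ee_pos: [588.5, -10.2, 135.2]
orientation: [-1.955, -2.459, -0.0]
ft_force: [-0.2, 3.6, -2.6]
width: 39.9
```

```bash
python3 -c "
from h import *
st()"
```

```text
t 18.95 tcp [588.5 -10.2 135.2] psi 13.03 zax [-1.e-04  2.e-04 -1.e+00] F [-0.2   3.63 -2.6 ] M [ 0.603  0.113 -0.191] w 39.9 q [-0.04  0.6   1.8   0.    0.74 -0.27]
```

Emit:
send_rows --pt "0 0 0 -0.015 -1" --pt "0 0 0 -0.015 -1"

```text
t: 19.15
ee_pos: [588.5, -10.2, 135.2]
orientation: [-1.918, -2.488, -0.0]
ft_force: [0.2, 3.8, -3.2]
width: 39.8
```

```bash
python3 -c "
from h import *
st()"
```

```text
t 19.15 tcp [588.5 -10.2 135.2] psi 14.73 zax [ 1.e-04  2.e-04 -1.e+00] F [ 0.24  3.84 -3.22] M [ 0.755  0.045 -0.225] w 39.8 q [-0.04  0.6   1.8   0.    0.74 -0.29]
```

Emit:
send_rows --pt "0.0002 0 0 -0.01 -1" --pt "0 0 0 0 -1"

```text
t: 19.35
ee_pos: [588.5, -10.2, 135.2]
orientation: [1.907, 2.497, 0.0]
ft_force: [1.3, 3.4, -4.3]
width: 39.9
```

```bash
python3 -c "
from h import *
st()"
```

```text
t 19.35 tcp [588.5 -10.2 135.2] psi 15.26 zax [ 2.e-04 -1.e-04 -1.e+00] F [ 1.31  3.4  -4.33] M [ 0.571 -0.061 -0.208] w 39.9 q [-0.04  0.6   1.8  -0.    0.74 -0.3 ]
```

Emit:
send_rows --pt "0 0 0 -0.01 -1" --pt "0 0 0 0 -1"

```text
t: 19.55
ee_pos: [588.5, -10.2, 135.2]
orientation: [1.894, 2.506, 0.0]
ft_force: [0.4, 4.0, -4.5]
width: 40.0
```

```bash
python3 -c "
from h import *
st()"
```

```text
t 19.55 tcp [588.5 -10.2 135.2] psi 15.83 zax [ 2.e-04  0.e+00 -1.e+00] F [ 0.45  4.02 -4.54] M [ 0.566 -0.125 -0.179] w 40.0 q [-0.04  0.6   1.8   0.    0.74 -0.31]
```

Emit:
send_rows --pt "0 0 0 -0.01 -1" --pt "0 0 0 0 -1"

```text
t: 19.75
ee_pos: [588.5, -10.2, 135.2]
orientation: [1.882, 2.516, 0.0]
ft_force: [1.7, 2.9, -6.4]
width: 40.0
```

```bash
python3 -c "
from h import *
st()"
```

```text
t 19.75 tcp [588.5 -10.2 135.2] psi 16.41 zax [ 2.e-04  0.e+00 -1.e+00] F [ 1.71  2.92 -6.35] M [ 0.599 -0.155 -0.223] w 40.0 q [-0.04  0.6   1.8   0.    0.74 -0.32]
```

Emit:
send_rows --pt "0 0 0.0005 -0.01 -1" --pt "0 0 0 0 -1"

```text
t: 19.95
ee_pos: [588.5, -10.2, 135.2]
orientation: [1.869, 2.525, 0.0]
ft_force: [-0.7, 4.4, 1.1]
width: 39.8
```

```bash
python3 -c "
from h import *
st()"
```

```text
t 19.95 tcp [588.5 -10.2 135.2] psi 16.99 zax [ 3.e-04 -0.e+00 -1.e+00] F [-0.7   4.37  1.06] M [ 0.65   0.133 -0.246] w 39.8 q [-0.04  0.6   1.8   0.    0.74 -0.33]
```

Emit:
send_rows --pt "0 0 0 -0.01 -1" --pt "0 0 0 0 -1"

```text
t: 20.15
ee_pos: [588.6, -10.1, 135.2]
orientation: [1.856, 2.534, 0.0]
ft_force: [-1.1, 3.3, 2.5]
width: 39.9
```

```bash
python3 -c "
from h import *
st()
from workcell import get_image
D=get_image('scene'); np.savez('s7.npz',**D);cv2.imwrite('pics/s7.png',cv2.resize(D['color'][140:270,270:400],None,fx=4,fy=4))
D=get_image('top'); np.savez('t7.npz',**D);cv2.imwrite('pics/t7.png',cv2.resize(D['color'][110:230,250:370],None,fx=4,fy=4))"
```

```text
t 20.15 tcp [588.6 -10.1 135.2] psi 17.56 zax [ 4.e-04 -0.e+00 -1.e+00] F [-1.07  3.27  2.47] M [ 0.627  0.212 -0.197] w 39.9 q [-0.04  0.6   1.8   0.    0.74 -0.34]
```

View pics/s7.png

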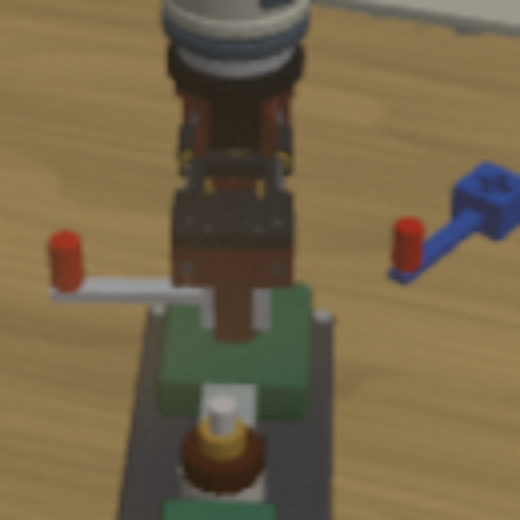

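View pics/t7.png

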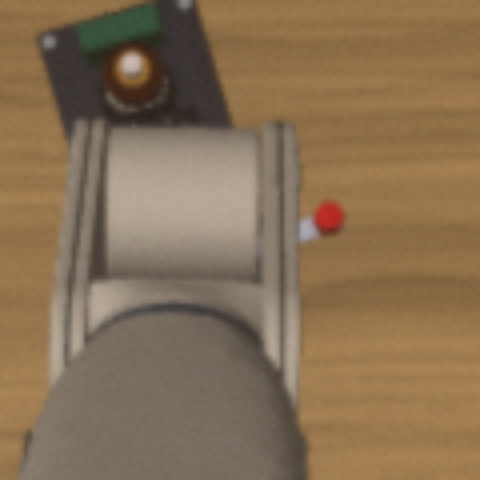

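The lever lies nearly square across the clamp, knob at (332,164) in the top image. I'll measure its angle.

```bash
cat > kn.py <<'E'
from h import *
def knob(D,box,z=109,sp=(588.5,-9.5)):
    hsv=cv2.cvtColor(D["color"],cv2.COLOR_BGR2HSV); m=((hsv[...,0]<8)|(hsv[...,0]>172))&(hsv[...,1]>150)&(hsv[...,2]>80)
    k=np.zeros_like(m); k[box[1]:box[3],box[0]:box[2]]=1; m&=k; 
    ys,xs=np.nonzero(m); K=atz(D,(xs.mean(),ys.mean()),z); v=K[:2]-sp; print("knob",K.round(1),m.sum(),"ang",np.degrees(np.arctan2(v[1],v[0])).round(2),"r",np.hypot(*v).round(1))
E
python3 -c "
from kn import *
D=dict(np.load('t7.npz')); knob(D,(322,155,342,175)); knob(D,(322,155,342,175),107)
D=dict(np.load('s7.npz')); knob(D,(280,195,292,213),92)"
```

```text
knob [ 617.4 -104.5  109. ] 41 ang -73.1 r 99.3
knob [ 617.6 -104.6  107. ] 41 ang -72.96 r 99.4
knob [ 612.2 -106.    92. ] 66 ang -76.2 r 99.4
```

Emit:
send_rows --pt "0 0 0 -0.01 -1" --pt "0 0 0 0 -1"

```text
t: 20.45
ee_pos: [588.6, -10.1, 135.1]
orientation: [1.843, 2.544, 0.0]
ft_force: [-1.9, 4.7, 5.8]
width: 39.7
```

```bash
python3 -c "
from h import *
st()"
```

```text
t 20.45 tcp [588.6 -10.1 135.1] psi 18.14 zax [ 4.e-04  0.e+00 -1.e+00] F [-1.92  4.69  5.78] M [ 0.729  0.314 -0.199] w 39.7 q [-0.04  0.6   1.8   0.    0.74 -0.35]
```

Emit:
send_rows --pt "0 0 0 -0.01 -1" --pt "0 0 0 0 -1"

```text
t: 20.65
ee_pos: [588.6, -10.1, 135.1]
orientation: [1.832, 2.552, 0.001]
ft_force: [-1.3, 4.0, 5.4]
width: 39.5
```

```bash
python3 -c "
from h import *
st()
from kn import *
from workcell import get_image
knob(get_image('top'),(322,150,342,175))"
```

```text
t 20.65 tcp [588.6 -10.1 135.1] psi 18.66 zax [ 4.e-04  3.e-04 -1.e+00] F [-1.35  4.05  5.38] M [ 0.66   0.302 -0.59 ] w 39.5 q [-0.04  0.6   1.8   0.    0.74 -0.36]
knob [ 619.3 -104.1  109. ] 43 ang -71.99 r 99.5
```

Emit:
send_rows --pt "0 0 0 -0.005 -1" --pt "0 0 0 0 -1"

```text
t: 20.9
ee_pos: [588.6, -10.2, 135.1]
orientation: [1.826, 2.556, 0.001]
ft_force: [-1.6, 5.2, 5.9]
width: 39.8
```

```bash
python3 -c "
from h import *
st()"
```

```text
t 20.9 tcp [588.6 -10.2 135.1] psi 18.91 zax [ 4.e-04  4.e-04 -1.e+00] F [-1.62  5.22  5.93] M [ 0.593  0.332 -0.758] w 39.8 q [-0.04  0.6   1.8   0.    0.74 -0.37]
```

Emit:
send_rows --pt "0 0 -0.0004 0.012 -1" --pt "0 0 0 0 -1"

```text
t: 21.1
ee_pos: [588.5, -10.2, 135.1]
orientation: [1.84, 2.546, 0.0]
ft_force: [0.8, 3.0, 1.9]
width: 39.6
```

Emit:
send_rows --pt "0 0 0 0 0.0" --pt "0 0 0 0 0.1" --pt "0 0 0 0 0.3" --pt "0 0 0 0 0.36" --pt "0 0 0 0 0.36"

```text
t: 21.6
ee_pos: [588.4, -10.3, 135.1]
orientation: [1.84, 2.546, -0.0]
ft_force: [-0.7, -0.2, 0.7]
width: 59.7
```

```bash
python3 -c "
from h import *
st()
from kn import *
from workcell import get_image
knob(get_image('top'),(322,150,342,175))"
```

```text
t 21.6 tcp [588.4 -10.3 135.1] psi 18.28 zax [-1.e-04 -2.e-04 -1.e+00] F [-0.69 -0.15  0.72] M [ 0.021  0.035 -0.019] w 59.7 q [-0.04  0.6   1.8  -0.    0.74 -0.36]
knob [ 617.9 -104.4  109. ] 43 ang -72.82 r 99.4
```

Released, with the forces back at zero. Lifting straight up, then moving clear.

Emit:
send_rows --pt "0 0 -0.01 0 0.36" --pt "0 0 -0.02 0 0.36" --pt "0 0 -0.03 0 0.36" --pt "0 0 -0.04 0 0.36" --pt "0 0 -0.04 0 0.36"

```text
t: 22.15
ee_pos: [588.0, -10.1, 277.0]
orientation: [-1.84, -2.546, 0.0]
ft_force: [0.9, -0.8, 0.9]
width: 59.4
```

Emit:
send_rows --pt "-0.035 0 -0.03 0 0.36" --pt "0 -0.035 -0.02 0 0.36" --pt "0 -0.04 0 0 0.36" --pt "0 -0.04 0 0 0.36" --pt "0 -0.04 0 0 0.36"

```text
t: 22.65
ee_pos: [450.6, -92.3, 326.0]
orientation: [1.839, 2.545, 0.0]
ft_force: [0.2, -1.2, 0.6]
width: 59.6
```

Emit:
send_rows --pt "0.04 0 0 0 0.36" --pt "0.04 0 0 0 0.36" --pt "0.04 0 0 0 0.36" --pt "0.04 0 0 0 0.36" --pt "0.04 0 0 0 0.36"

```text
t: 23.15
ee_pos: [388.7, 99.1, 326.1]
orientation: [1.841, 2.545, 0.002]
ft_force: [1.1, -0.1, 0.4]
width: 59.6
```

```bash
python3 -c "
from ov import *
from kn import *
st()
from workcell import get_image
D=get_image('top'); np.savez('t8.npz',**D); knob(D,(322,150,342,175)); cv2.imwrite('pics/t8.png',D['color']); cv2.imwrite('pics/t8z.png',cv2.resize(D['color'][110:215,255:345],None,fx=5,fy=5,interpolation=cv2.INTER_CUBIC))
S=get_image('scene'); np.savez('s8.npz',**S); cv2.imwrite('pics/s8.png',S['color'])
ov(S,(275,190),7,(85,75),(588.5,-9.5,74),-73,(588.5,-9.5),'pics/s8o.png')
W=cloud(D); print(np.nanmedian(W[174:178,295:300],(0,1)), W[166:187,288:308,2].round(0).tolist()[::3])
"
```

```text
t 23.15 tcp [388.7  99.1 326.1] psi 18.24 zax [ 1.4e-03  3.0e-04 -1.0e+00] F [ 1.09 -0.15  0.41] M [-0.06   0.012 -0.008] w 59.6 q [ 0.22  0.05  2.07 -0.    1.02 -0.1 ]
knob [ 618.  -104.6  109. ] 44 ang -72.79 r 99.6
[589.86801194  -8.59720409  88.22149644] [[45.0, 46.0, 43.0, 45.0, 51.0, 43.0, 43.0, 47.0, 44.0, 45.0, 45.0, 45.0, 45.0, 44.0, 43.0, 47.0, 48.0, 48.0, 43.0, 43.0], [43.0, 46.0, 42.0, 47.0, 44.0, 49.0, 42.0, 42.0, 90.0, 94.0, 85.0, 95.0, 92.0, 92.0, 87.0, 49.0, 47.0, 43.0, 40.0, 49.0], [50.0, 91.0, 86.0, 89.0, 87.0, 91.0, 93.0, 86.0, 81.0, 80.0, 91.0, 81.0, 93.0, 90.0, 91.0, 91.0, 74.0, 77.0, 75.0, 79.0], [46.0, 43.0, 91.0, 90.0, 94.0, 89.0, 87.0, 73.0, 89.0, 93.0, 88.0, 94.0, 82.0, 83.0, 86.0, 90.0, 86.0, 76.0, 75.0, 73.0], [45.0, 47.0, 48.0, 87.0, 91.0, 66.0, 85.0, 89.0, 86.0, 87.0, 86.0, 88.0, 82.0, 88.0, 83.0, 95.0, 90.0, 92.0, 44.0, 43.0], [47.0, 43.0, 43.0, 43.0, 89.0, 87.0, 88.0, 86.0, 85.0, 85.0, 87.0, 87.0, 84.0, 90.0, 93.0, 90.0, 93.0, 89.0, 86.0, 44.0], [47.0, 40.0, 46.0, 45.0, 48.0, 89.0, 87.0, 88.0, 90.0, 87.0, 72.0, 67.0, 64.0, 44.0, 50.0, 43.0, 49.0, 42.0, 46.0, 45.0]]
```

View pics/t8.png

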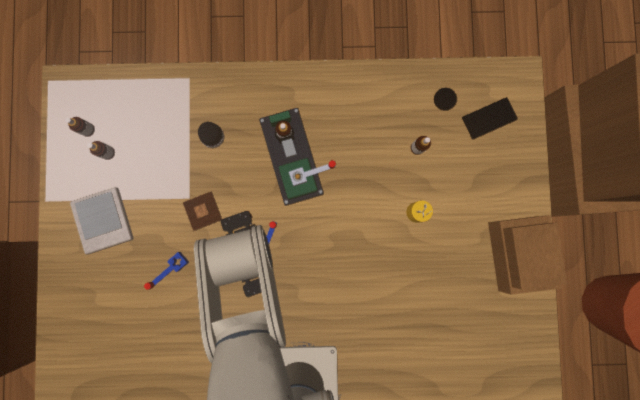

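View pics/t8z.png

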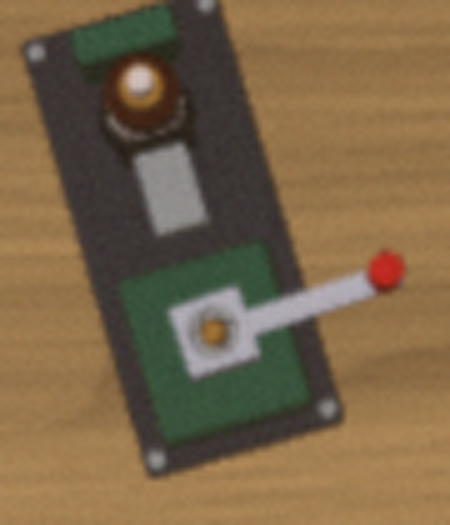

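View pics/s8o.png

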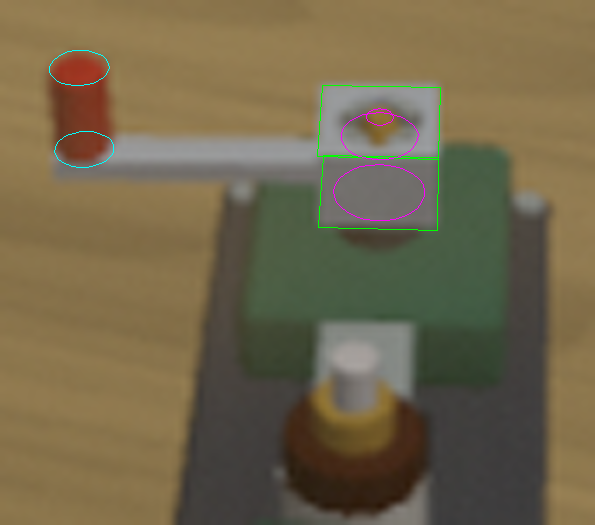

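The jaw has moved up to the bottle. The hub matches the fully-home model, with the nose at (379,118) in the scene crop. The knob lies across the clamp, nothing else has moved, and the arm is clear. Handing in.

```bash
python3 -c "
from workcell import ctrl
print(ctrl.close_job())"
```

```text
the job is handed in; nothing more can be done
None
```

The lever is on the spindle, fully home, and swung anticlockwise to its stop. I released it and handed the job in at about 23 s of the 72 s allowed.

- **Fitting:** I turned the lever to the rib angle measured in the top image, about 4° off the clamp's −x. It went onto the splines after I moved it about 2 mm sideways by feel. It seated at TCP height 135.1 mm, against 135 expected. The push never read more than about 11 N.
- **Swing:** Turning took about 0.25 N m, as expected for the spindle. The moment then rose to 0.59 and 0.76 N m, which I took as the stop. I eased off slightly and let go.
- **Last checks:**
  - The pictures show the hub down on the shoulder, with the nose just above its top.
  - The jaw has moved up to the bottle.
  - The bystanders and the blue levers look unmoved. One blue lever was partly hidden by the arm in the last top image.
- **One disagreement:** The top camera puts the lever at about −72.8°, roughly 2° past the −74.6° that would be exactly square. I put this down to spline play and camera error, and did not check it further.

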